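Seat the jamb hinge leaf and hold the door leaf in mesh for the pin

ROBOT

A 6-joint arm with a two-finger parallel gripper is mounted at the origin on a cart in front of the work surface, level with it; the furniture and walls round the work are solid. World frame = base frame: x ahead of the robot, y to its left, z up, the work surface at z = 0. Lengths are in mm, angles in rad, forces in N, time in s.
With the tool pointing down it reaches from about 325 to 850 mm from the base axis. Payload 4.4 kg.
Tool frame: the origin (TCP) lies on the centre line of the jaws, within the pads' length; the fingertips stand 19 mm ahead of it and the grasp point (between the pads) is the TCP (robot.tips_ahead is the distance from the TCP to the fingertips, in mm); z points along the fingers, y is the line along which they close (so a half turn about z gives the same grasp; the last joint's range is limited). The gripper opens to 94 mm and grips with 3 to 60 N. Pads are 16 mm wide; open, the fingers measure 119 mm over their backs; the gripper's body (75 mm by 177 mm) begins 78 mm behind the grasp point.
Start: joints at [-1.345, 0.207, 1.542, -0, 1.393, -0.15], TCP at [211.557, -534.669, 224.447] pointing down, gripper open.
Joint ranges: [-2.73, 2.73], [-0.86, 2.22], [0.23, 2.46], [-1.11, 4.25], [0.08, 2.63], [-2.82, 2.82]. Speed limits (rad/s): [2.79, 2.79, 3.14, 3.14, 3.14, 3.14].

INTERFACE

Orientations are given as [roll, pitch, yaw] about the fixed x, y, z axes, in that order (R = Rz(yaw) Ry(pitch) Rx(roll)).
In Python, from rig import robot gives the robot as it stands. The module is installed in compiled form; this text tells all that it offers.
- The arm moves only by the shell command python3 -m creep 'ROWS' [FORCE]. ROWS is JSON, a list of rows, each an object of numbers: "tx", "ty", "tz": the shift along the tool's x, y, z in cm; "twist": the turn about the tool's z in rad; "fingers": the opening, from -1 (shut) to 1 (fully open). A call has 1 to 8 rows; each row is the pose to reach, as a shift and turn from the pose commanded when the call began, along the tool's axes at that moment; what a row does not reach only later rows make up. A row lasts 1/8 s, in which the tool goes at most 62.5 mm and 10.7 degrees, less where a joint would pass 70% of its speed; a pose out of reach is approached as far as the arm can. A call with a gripper value outside its range is refused whole. The fingers move at their own pace and stop on an object; FORCE is the grip in N (left out, the last holds). Time passes only in rows, so rows that repeat a pose let the fingers close. It gives the time, the measured TCP pose, the force, the opening and the grip force at its end, in the units of the state.
- robot.get_obs(): the state, without advancing time (a new reading comes with each control period).
- robot.capture(name): name is "scene" or "top" or "wrist"; returns a dict with "color" (480x640x3 uint8, blue, green, red), "fovy" (degrees; the focal length in pixels is half the picture's height over the tangent of half this angle, whatever the lens; pixels are square), "cx", "cy" (the principal point, pixels), "extrinsics" (4x4, takes a point from camera to world coordinates). Camera axes: x right, y up, looking along -z (the intrinsics and any distortion apply to the point x, -y, -z); pixel columns grow to the right and rows downward; lengths in mm; the calibration is good to about 2 mm. A picture is of the moment at which its call begins. There is no depth.
- robot.finish_job(): hands the job in; it is judged then, once.
The state is a dict: "clock": time; "joint_positions": joint angles; "joint_velocities": joint speeds; "tau": joint torques, N m; "position": TCP position; "tool_rot": TCP orientation; "force": force on the tool from outside, world axes, zero at the start; "wrist_torque": the same for the moment, N m; "opening": finger opening in mm; "grip_force": force on a finger pad.
Only numpy, scipy, OpenCV 4.12 (cv2) and the standard library are available. Lean on these libraries where they do the work, as an engineer would, in place of code of your own. Each camera call takes 0.05 s, during which the arm holds its last target. There are 200 camera calls.

TASK

First press the steel hinge leaf that stands proud on the fixed jamb block flush into its recess. Then pick up the loose door leaf (the other half of the hinge, on a short wooden stile), lower its two knuckles into the two gaps between the jamb leaf's knuckles, lying flat and level in line with the jamb leaf, so that all the pin holes line up. Finish while still holding it there in the gripper, clear of the bench and not leaning on the block, ready for someone to slip the pin in; leave the other things on the bench where they are.

Things in the scene. Friction and masses are not known exactly. Their poses are not given: they have to be found in the camera images.
- jamb_block: pale wooden block fixed to the bench, 90 x 110 x 60 mm (x, y, z). Origin: centre of its underside, standing on a 3 mm protection board (3.2 mm above the bench top z = 0); z up. Its -x face is the front, roughly toward the robot; a recess 8 mm deep in its top, open at the front, 82 mm along y, takes the jamb leaf.
- jamb_leaf (a joint): how far the steel jamb leaf has been pressed into the block's recess, m: 0 = 6 mm proud, 0.006 = flush, at the stop. It starts 4 to 6 mm proud, slides straight down without tilting, resists with about 6 N of friction and stays where it is left.
- jamb_leaf_face (a point): point on the flat top face of the jamb leaf's plate, where it can be pressed; axes as the block's. The plate is 45 x 80 x 8 mm and reaches from 22 mm behind (+x) to 23 mm in front of this point, +-40 mm along y. The point is 60 mm above the jamb_block origin when flush.
- jamb_holes (a point): middle of the jamb leaf's pin-hole line, 33 mm in front (-x) of jamb_leaf_face, level with the plate's top face, 10 mm in front of the block's front face; moves with the leaf; axes as the block's, y runs along the holes. Three knuckles (tubes of 14 mm outside and 8 mm inside diameter, each 14 mm long) are centred at y = -33, 0 and +33 mm; the two gaps between them are 19 mm long and open above and below.
- door_leaf: the loose half: a wooden stile 40 x 56 x 30 mm (x, y, z) with a steel leaf let into its top and two knuckles out in front on its +x side; about 150 g. Origin: centre of the stile's underside; z up. It lies on a 3 mm protection board (underside 3.2 mm above z = 0) with the knuckles pointing away from the robot. The plain ends 56 mm apart along y are free to be gripped.
- door_holes (a point): middle of the door leaf's pin-hole line: 30 mm toward +x and 30 mm above the door_leaf origin (10 mm in front of the stile's +x face, level with its top face); axes as the door leaf's, y along the holes. Two knuckles of 14 mm outside diameter, each 14 mm long, are centred at y = -16.5 and +16.5 mm. In place, this point and its axes coincide with those of jamb_holes (2.5 mm end play each way).
- flux_tin: bystander: small round tin, 49 x 49 x 24 mm, origin at the centre of its underside
- screwdriver_2: bystander: screwdriver with a red handle, 201 mm long, 22 mm thick, lying; origin at mid-length on the bench
- capacitor_3: bystander: can capacitor, 30 mm across, 41 mm tall, origin at the centre of its underside

How it is judged (in metres and radians):
On the way:
1. the jamb leaf is pressed flush into its recess while the door leaf still lies on the bench (value of joint jamb_leaf above 0.0048 m and height (world z) of door_leaf below 0.015 m), for 0.2 s.
At the end, for the whole second after the job is handed in: the jamb leaf is flush (within 1.2 mm); the door leaf is held in the fingers off the bench and still, its hole line within 3 mm of the jamb leaf's in each direction, within 0.07 rad along the holes and within 0.12 rad of level, pressing on the block or jamb leaf with less than 4 N (value of joint jamb_leaf above 0.0048 m and x of door_holes in the frame of jamb_holes between -0.003 and 0.003 m and z of door_holes in the frame of jamb_holes between -0.003 and 0.003 m and y of door_holes in the frame of jamb_holes between -0.003 and 0.003 m and angle between the y axis of door_leaf and the y axis of jamb_block, either way round below 0.07 rad and angle between the z axis of door_leaf and the z axis of jamb_block, either way round below 0.12 rad and height (world z) of door_leaf above 0.025 m and contact force between the fingers and door_leaf above 1 N and contact force between door_leaf and jamb_block below 4 N and linear speed of door_leaf below 0.02 m/s); the arm keeps its last pose, push and grip.
It fails at once if a bystander (tin, screwdriver, capacitor) is pushed more than 30 mm from its place (distance of any of flux_tin, screwdriver_2, capacitor_3 from where it was at the start of the episode above 0.03 m).
It also fails if it takes over 59 s, if anything falls off the work surface, if the arm or the gripper's body presses on something with over 40 N, if the wrist force passes 120 N, or if a joint passes its speed limit or range.

## Working session

There is one attempt and no reset: what is moved stays moved. The work goes in short steps, Python scripts to look and compute and a shell command to move; the robot and the scene stay as the last step left them, time stands still between calls to the robot, and variables do not carry over. Pictures are saved under pics/ and viewed, at most 10 in all, crops included, and the job is handed in when it is done.

```bash
mkdir -p pics
cat > h.py <<'E'
import numpy as np, cv2
from rig import robot
from scipy.spatial.transform import Rotation as R
def cap(n,f):
    c=robot.capture(n); cv2.imwrite('pics/'+f,c['color']); np.savez('pics/'+f+'.npz',f=c['fovy'],cx=c['cx'],cy=c['cy'],E=c['extrinsics']); return c
def ray(f,u,v):
    d=np.load('pics/'+f+'.npz'); F=240/np.tan(np.radians(d['f'])/2); E=d['E']
    r=E[:3,:3]@np.array([(u-d['cx'])/F,-(v-d['cy'])/F,-1.]); return E[:3,3],r
def onz(f,u,v,z):
    o,r=ray(f,u,v); return o+r*(z-o[2])/r[2]
def proj(f,P):
    d=np.load('pics/'+f+'.npz'); F=240/np.tan(np.radians(d['f'])/2); E=d['E']
    p=E[:3,:3].T@(np.array(P)-E[:3,3]); return d['cx']+F*p[0]/-p[2], d['cy']-F*p[1]/-p[2]
E
python3 - <<'E'
from h import *
for n in('top','scene'):
    c=cap(n,n+'0.png'); print(n,c['fovy'],c['cx'],c['cy'],c['extrinsics'].round(3).tolist(), c.keys())
o=robot.get_obs(); print(o)
E
```

```text
top 42.65665128537252 317.3746629100245 236.52923584624665 [[-0.001, 0.993, -0.12, 368.018], [-1.0, -0.004, -0.022, -138.839], [-0.022, 0.12, 0.993, 1560.265], [0.0, 0.0, 0.0, 1.0]] dict_keys(['color', 'fovy', 'cx', 'cy', 'extrinsics'])
scene 44.84162442660381 315.91906487148015 237.92127463148856 [[-0.783, -0.47, 0.407, 1095.557], [0.622, -0.603, 0.5, 523.072], [0.01, 0.644, 0.765, 1064.681], [0.0, 0.0, 0.0, 1.0]] dict_keys(['color', 'fovy', 'cx', 'cy', 'extrinsics'])
{'clock': 0.1, 'joint_positions': array([-1.34451279e+00,  2.07349721e-01,  1.54278442e+00, -2.80625002e-08,
        1.39348754e+00, -1.50523520e-01]), 'joint_velocities': array([-0.00028367, -0.00136352, -0.0010549 ,  0.00066196,  0.00050197,
       -0.00087283]), 'tau': array([-6.48667792e-04, -3.71864212e+01, -2.82294077e+01,  7.00017298e-02,
        3.11104290e-02, -5.00071997e-05]), 'position': array([ 211.39631533, -534.00156688,  223.41104659]), 'tool_rot': array([-3.13958656e+00, -3.04236924e-04,  3.76806761e-01]), 'force': array([ 0.03903164, -0.89495849, -0.53256709]), 'wrist_torque': array([0.03329781, 0.03026152, 0.05589627]), 'grip_force': 0.0, 'opening': 93.88109038693354}
```

View pics/top0.png

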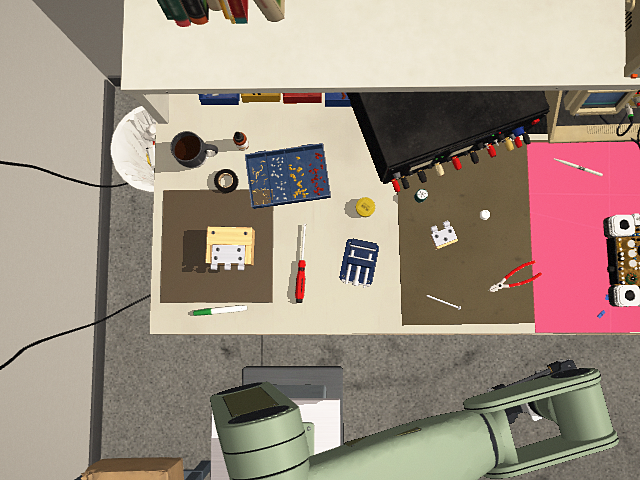

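View pics/scene0.png

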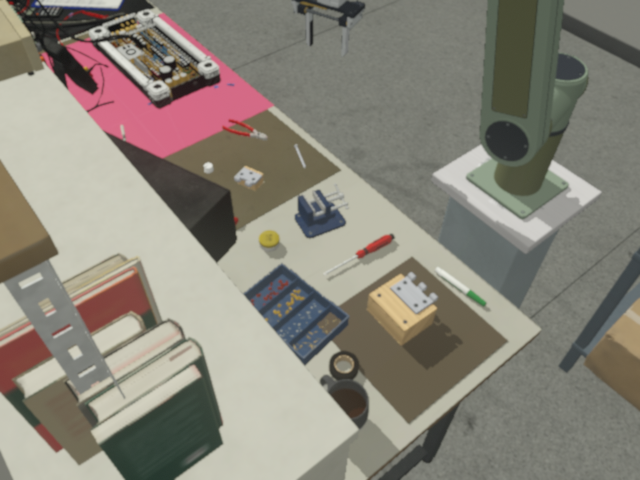

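The top view shows the block at about (230,248) with its leaf at (230,255), and the door leaf, slightly rotated, at about (443,235). The screwdriver is at (300,265) and the tin at (366,207). I'll compute coarse positions and then use the wrist camera.

Run:
```python
from h import *
f='top0.png'
for u,v,z in((230,250,63),(443,235,33),(485,214,40),(421,195,40),(300,265,10),(366,207,24)): print(onz(f,u,v,z).round(0))
im=cv2.imread('pics/top0.png')
a=cv2.resize(im[190:310,180:280],None,fx=4,fy=4,interpolation=3);b=cv2.resize(im[170:290,400:500],None,fx=4,fy=4,interpolation=3)
cv2.imwrite('pics/c1.png',np.hstack([a,b]))
```

```text
[517. 109.  63.]
[ 555. -418.   33.]
[ 607. -522.   40.]
[ 655. -365.   40.]
[483. -61.  10.]
[ 628. -228.   24.]
```

View pics/c1.png

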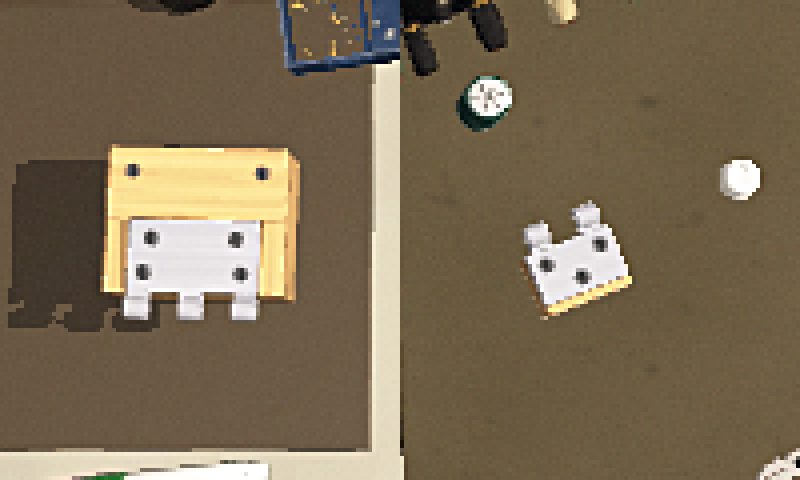

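The crop shows the jamb leaf with three knuckles at crop (136,307), (190,307) and (244,307). The door leaf's knuckles are at crop (537,235) and (587,214), so its yaw is about +0.4. I'll move over the door leaf and look with the wrist camera.

```bash
python3 -m creep '[{"tx":5,"fingers":1},{"tx":11},{"tx":17},{"tx":23,"ty":-1},{"tx":28,"ty":-2},{"tx":29,"ty":-2},{"tx":29,"ty":-2}]'
python3 - <<'E'
from h import *
cap('wrist','w1.png');print(robot.get_obs()['position'])
E
```

```text
[ 211.43333883 -534.10350787  223.5657131 ]invalid input at $[0]: expected keys tx, ty, tz, twist, fingers
```

View pics/w1.png

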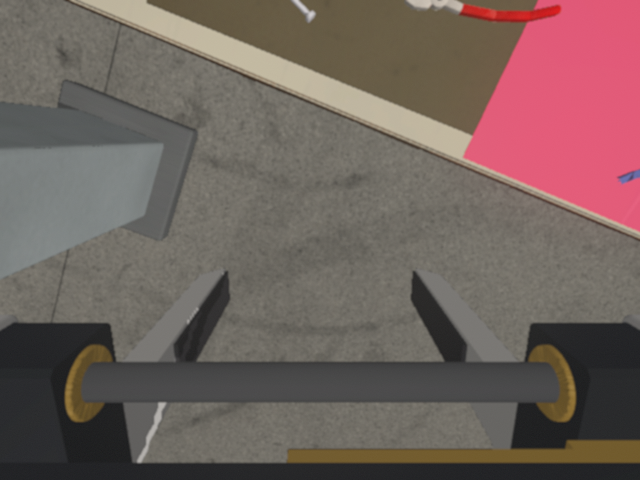

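The move was refused because every key is needed in each row. The wrist view looks ahead along tool +x, with the fingers at the bottom of the picture (about (220,290) and (420,290)).

```bash
python3 -m creep '[{"tx":5,"ty":0,"tz":0,"twist":0,"fingers":1},{"tx":10,"ty":0,"tz":0,"twist":0,"fingers":1},{"tx":15,"ty":-1,"tz":0,"twist":0,"fingers":1},{"tx":20,"ty":-2,"tz":0,"twist":0,"fingers":1},{"tx":22,"ty":-2,"tz":0,"twist":0,"fingers":1},{"tx":22,"ty":-2,"tz":0,"twist":0,"fingers":1}]'
python3 - <<'E'
from h import *
cap('wrist','w2.png');print(robot.get_obs()['position'])
E
```

```text
clock: 0.9
position: [409.3, -434.8, 224.1]
tool_rot: [-3.141, 0.001, 0.379]
force: [0.3, -0.6, 0.0]
opening: 94.3
grip_force: 0.0
[ 408.33464159 -435.48652277  224.15965072]
```

View pics/w2.png

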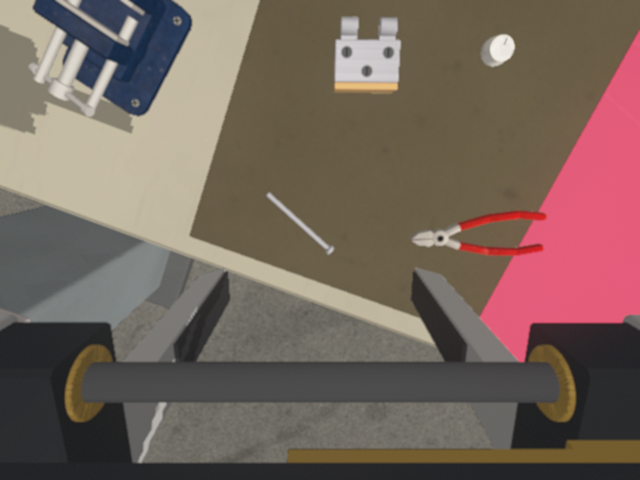

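The door leaf is nearly square-on: plate corners at (335,40), (401,40), (398,84) and (334,84), with knuckles at (349,27) and (388,27).

Run:
```python
from h import *
f='w2.png'
P=[onz(f,u,v,33.2) for u,v in((335,40),(401,40),(398,84),(334,84))]
for p in P: print(p.round(1))
for a in((0,1),(3,2)): d=P[a[0]]-P[a[1]]; print(np.linalg.norm(d),np.arctan2(-d[0],d[1]))
d=P[0]-P[3];print(np.linalg.norm(d),np.arctan2(d[1],d[0]), np.mean(P,0))
k=(onz(f,349,27,40)+onz(f,388,27,40))/2;print(k)
g='top0.png'
for u,v in((190,307),(136,307),(244,307)): print(onz(g,180+u/4,190+v/4,74))
p=[onz(g,180+u/4,190+v/4,66) for u,v in((128,221),(259,221))];print(p)
```

```text
[ 557.9 -388.9   33.2]
[ 578.9 -441.7   33.2]
[ 545.8 -454.1   33.2]
[ 524.8 -401.5   33.2]
56.771075684821895 0.3794263045967101
56.61187517043337 0.3795631950617854
35.360805458353106 0.36512657212473254 [ 551.85898149 -421.56073307   33.2       ]
[ 575.87345537 -411.54808877   40.        ]
[474.65421857 112.47320616  74.        ]
[474.75235629 145.40544569  74.        ]
[474.55617706  79.57325456  74.        ]
[array([528.18663473, 152.86080326,  66.        ]), array([527.88329631,  72.24320456,  66.        ])]
```

```bash
python3 -m creep '[{"tx":1.8,"ty":-5.8,"tz":0,"twist":0,"fingers":0},{"tx":3.7,"ty":-11.6,"tz":0,"twist":0.05,"fingers":-1},{"tx":5.5,"ty":-17.4,"tz":0,"twist":0.1,"fingers":-1},{"tx":7.4,"ty":-23.2,"tz":0,"twist":0.15,"fingers":-1},{"tx":9.2,"ty":-29,"tz":0,"twist":0.2,"fingers":-1},{"tx":11,"ty":-34.8,"tz":0,"twist":0.25,"fingers":-1},{"tx":12.9,"ty":-40.6,"tz":0,"twist":0.3,"fingers":-1},{"tx":14.7,"ty":-46.4,"tz":0,"twist":0.38,"fingers":-1}]' 10; python3 -m creep '[{"tx":0,"ty":0,"tz":0,"twist":0,"fingers":-1},{"tx":0,"ty":-3,"tz":0,"twist":0,"fingers":-1},{"tx":0,"ty":-6,"tz":0,"twist":0,"fingers":-1},{"tx":0,"ty":-6,"tz":0,"twist":0,"fingers":-1},{"tx":0,"ty":-6,"tz":0,"twist":0,"fingers":-1}]'
python3 - <<'E'
from h import *
cap('wrist','w3.png');o=robot.get_obs();print(o['position'],o['tool_rot'])
E
```

```text
clock: 1.95
position: [374.5, 50.5, 224.8]
tool_rot: [3.141, -0.002, -0.009]
force: [1.1, -0.9, -0.2]
opening: 17.5
grip_force: 0.0
clock: 2.58
position: [375.3, 108.4, 224.4]
tool_rot: [3.14, 0.0, -0.005]
force: [-0.4, 0.0, 0.3]
opening: 0.7
grip_force: 0.0
[375.25214705 108.53740727 224.35631964] [ 3.14063062e+00  1.52457730e-04 -5.80360896e-03]
```

View pics/w3.png

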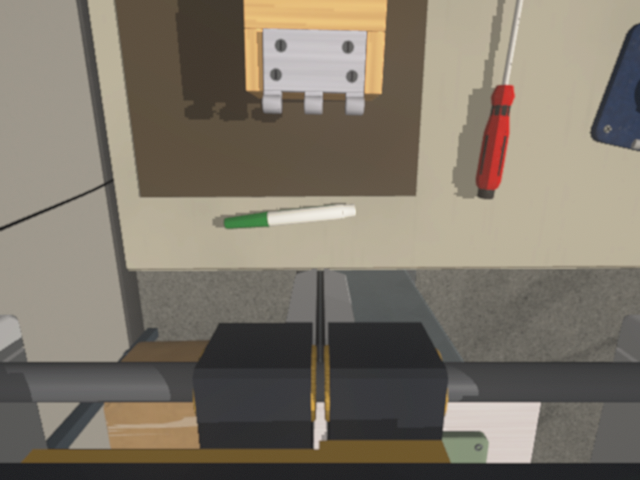

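The plate's corners are at (263,30), (367,32), (367,92) and (263,91). The knuckles are centred at (272,103), (314,103) and (355,103).

Run:
```python
from h import *
f='w3.png'
for z in (67,69):
  P=[onz(f,u,v,z) for u,v in((263,30),(367,32),(367,92),(263,91))]
  for p in P: print(p.round(1))
for a in((0,1),(3,2)): d=P[a[0]]-P[a[1]]; print(np.linalg.norm(d),np.arctan2(-d[0],d[1]))
K=[onz(f,u,103,68) for u in(272,314,355)];print(K)
```

```text
[529.8 152.2  67. ]
[528.   71.7  67. ]
[484.4  70.5  67. ]
[485.5 154.1  67. ]
[529.3 151.9  69. ]
[527.6  71.9  69. ]
[484.2  70.7  69. ]
[485.3 153.9  69. ]
80.03824156577073 -0.021954675840560798
83.16405684424019 -0.013661775357553455
[array([476.28608281, 147.12319565,  68.        ]), array([476.12833227, 113.18139183,  68.        ]), array([475.97432572,  80.04515088,  68.        ])]
```

```bash
python3 -m creep '[{"tx":5,"ty":0,"tz":0,"twist":0,"fingers":-1},{"tx":10,"ty":-0.4,"tz":0,"twist":0,"fingers":-1},{"tx":13,"ty":-0.4,"tz":3,"twist":0,"fingers":-1},{"tx":13,"ty":-0.4,"tz":8,"twist":0,"fingers":-1},{"tx":13,"ty":-0.4,"tz":12,"twist":0,"fingers":-1},{"tx":13,"ty":-0.4,"tz":12.8,"twist":0,"fingers":-1},{"tx":13,"ty":-0.4,"tz":12.8,"twist":0,"fingers":-1}]'; python3 -m creep '[{"tx":0,"ty":0,"tz":0.4,"twist":0,"fingers":-1},{"tx":0,"ty":0,"tz":0.8,"twist":0,"fingers":-1},{"tx":0,"ty":0,"tz":1.0,"twist":0,"fingers":-1},{"tx":0,"ty":0,"tz":1.2,"twist":0,"fingers":-1},{"tx":0,"ty":0,"tz":1.3,"twist":0,"fingers":-1},{"tx":0,"ty":0,"tz":1.3,"twist":0,"fingers":-1}]'
```

```text
clock: 3.5
position: [505.4, 113.1, 96.9]
tool_rot: [3.141, -0.0, -0.004]
force: [0.5, 0.8, -0.1]
opening: 0.9
grip_force: 0.0
clock: 4.25
position: [505.5, 114.1, 84.2]
tool_rot: [3.142, -0.001, -0.003]
force: [-1.6, 0.6, 5.2]
opening: 0.6
grip_force: 2.4
```

```bash
python3 -m creep '[{"tx":0,"ty":0,"tz":0.1,"twist":0,"fingers":-1},{"tx":0,"ty":0,"tz":0.2,"twist":0,"fingers":-1},{"tx":0,"ty":0,"tz":0.25,"twist":0,"fingers":-1},{"tx":0,"ty":0,"tz":0.25,"twist":0,"fingers":-1},{"tx":0,"ty":0,"tz":0.25,"twist":0,"fingers":-1}]'
```

```text
clock: 4.88
position: [505.5, 114.1, 82.4]
tool_rot: [3.142, -0.001, -0.003]
force: [-3.0, 0.2, 10.7]
opening: 0.7
grip_force: 5.0
```

```bash
python3 -m creep '[{"tx":0,"ty":0,"tz":0.1,"twist":0,"fingers":-1},{"tx":0,"ty":0,"tz":0.15,"twist":0,"fingers":-1},{"tx":0,"ty":0,"tz":0.15,"twist":0,"fingers":-1},{"tx":0,"ty":0,"tz":0.15,"twist":0,"fingers":-1}]'
```

```text
clock: 5.38
position: [505.6, 114.1, 82.3]
tool_rot: [3.141, -0.001, -0.003]
force: [-6.5, -0.9, 17.9]
opening: 0.6
grip_force: 9.2
```

```bash
python3 -m creep '[{"tx":0,"ty":0,"tz":-4,"twist":0,"fingers":-1},{"tx":0,"ty":0,"tz":-9,"twist":0,"fingers":-1},{"tx":-0.5,"ty":5,"tz":-13,"twist":0,"fingers":-1},{"tx":-1,"ty":11,"tz":-13,"twist":0,"fingers":0},{"tx":-1.5,"ty":17,"tz":-13,"twist":0,"fingers":1},{"tx":-2,"ty":23,"tz":-13,"twist":-0.05,"fingers":1},{"tx":-2.5,"ty":29,"tz":-13,"twist":-0.1,"fingers":1},{"tx":-3,"ty":35,"tz":-13,"twist":-0.15,"fingers":1}]'; python3 -m creep '[{"tx":0,"ty":6,"tz":0,"twist":0,"fingers":1},{"tx":0,"ty":12,"tz":0,"twist":-0.05,"fingers":1},{"tx":0,"ty":16,"tz":0,"twist":-0.1,"fingers":1},{"tx":0,"ty":19,"tz":0,"twist":-0.15,"fingers":1},{"tx":0,"ty":22,"tz":0,"twist":-0.22,"fingers":1},{"tx":0,"ty":22,"tz":0,"twist":-0.22,"fingers":1},{"tx":0,"ty":22,"tz":0,"twist":-0.22,"fingers":1},{"tx":0,"ty":22,"tz":0,"twist":-0.22,"fingers":1}]'
```

```text
clock: 6.38
position: [473.3, -237.6, 209.0]
tool_rot: [-3.141, -0.0, 0.148]
force: [0.9, 0.3, -0.5]
opening: 47.0
grip_force: 0.0
clock: 7.38
position: [506.1, -452.2, 209.3]
tool_rot: [-3.141, 0.0, 0.367]
force: [-0.1, 0.2, -0.1]
opening: 94.0
grip_force: 0.0
```

Run:
```python
from h import *
E=np.load('pics/w3.png.npz');print(E['E'].round(2),E['f'],E['cx'],E['cy'])
```

```text
[[-0.0000e+00  9.7000e-01  2.6000e-01  4.5010e+02]
 [-1.0000e+00 -0.0000e+00 -0.0000e+00  1.0865e+02]
 [ 0.0000e+00 -2.6000e-01  9.7000e-01  3.8615e+02]
 [ 0.0000e+00  0.0000e+00  0.0000e+00  1.0000e+00]] 65.62567860267376 319.9074215146084 235.11035342495282
```

Run:
```python
from h import *
cap('wrist','w4.png');o=robot.get_obs();print(o['position'],o['tool_rot'])
im=cv2.imread('pics/w4.png'); cv2.imwrite('pics/w4c.png',cv2.resize(im[90:270,220:460],None,fx=3.3333,fy=3.3333,interpolation=cv2.INTER_CUBIC))
```

```text
[ 506.15919039 -452.3228905   209.54514272] [-3.14122182e+00 -4.32856507e-05  3.67605302e-01]
```

View pics/w4c.png

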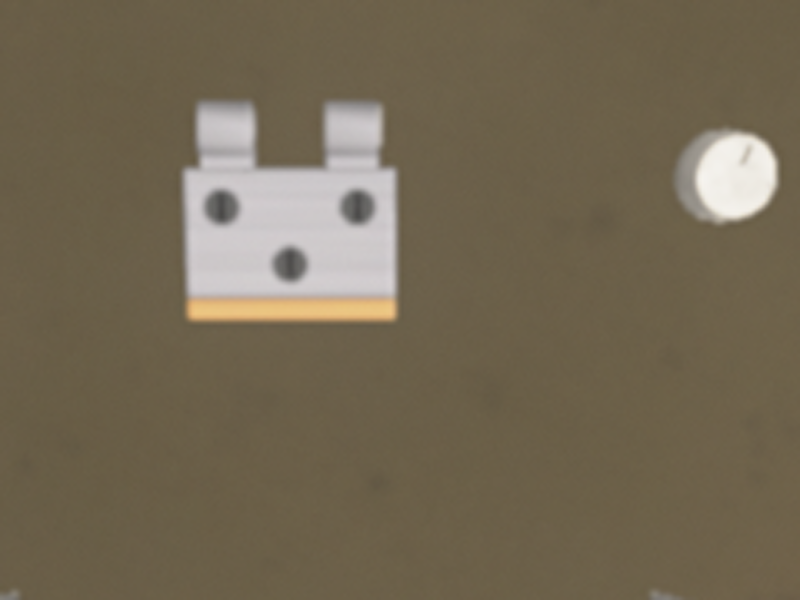

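The plate's front edge runs from crop (184,169) to (397,169), the stile's rear edge from (188,321) to (396,321), and the knuckles sit at x 197–255 and 324–382.

Run:
```python
from h import *
f='w4.png';g=lambda x,y,z:onz(f,220+x/3.3333,90+y/3.3333,z)
P=[g(x,y,33.2) for x,y in((184,169),(397,169),(396,321),(188,321))]
for p in P: print(p.round(1))
for a in((0,1),(3,2)): d=P[a[0]]-P[a[1]]; print(np.linalg.norm(d),np.arctan2(-d[0],d[1]))
print(np.linalg.norm(P[0]-P[3]),np.linalg.norm(P[1]-P[2]))
m=np.mean(P,0);o=robot.get_obs();yw=o['tool_rot'][2]
ex=np.array([np.cos(yw),np.sin(yw),0]);ey=np.array([np.sin(yw),-np.cos(yw),0])
d=m-o['position'];print(m,'tool',d@ex,d@ey)
h=(g(226,125,37)+g(353,125,37))/2-m;print('holes rel',h@ex,h@ey)
```

```text
[ 558.2 -389.3   33.2]
[ 578.5 -441.7   33.2]
[ 541.1 -456.4   33.2]
[ 520.7 -403.6   33.2]
56.24291137937454 0.36832304264639226
56.64554313470797 0.3685450762857726
40.130560525951665 40.118539654124014
[ 549.62725498 -422.74623841   33.2       ] tool 51.193299768321495 -11.979025305588387
holes rel 31.14004134608485 -0.0755358242214772
```

```bash
python3 -m creep '[{"tx":4,"ty":-1.2,"tz":0,"twist":0,"fingers":1},{"tx":5.6,"ty":-1.2,"tz":3,"twist":0,"fingers":1},{"tx":5.6,"ty":-1.2,"tz":8,"twist":0,"fingers":1},{"tx":5.6,"ty":-1.2,"tz":13,"twist":0,"fingers":1},{"tx":5.6,"ty":-1.2,"tz":17,"twist":0,"fingers":1},{"tx":5.6,"ty":-1.2,"tz":18.3,"twist":0,"fingers":1},{"tx":5.6,"ty":-1.2,"tz":18.3,"twist":0,"fingers":1},{"tx":5.6,"ty":-1.2,"tz":18.3,"twist":0,"fingers":0.5}]' 35;python3 -m creep '[{"tx":0,"ty":0,"tz":0,"twist":0,"fingers":0.2},{"tx":0,"ty":0,"tz":0,"twist":0,"fingers":0},{"tx":0,"ty":0,"tz":0,"twist":0,"fingers":0},{"tx":0,"ty":0,"tz":0,"twist":0,"fingers":0},{"tx":0,"ty":0,"tz":0,"twist":0,"fingers":0},{"tx":0,"ty":0,"tz":0,"twist":0,"fingers":0}]' 35
```

```text
clock: 8.43
position: [555.5, -423.5, 29.2]
tool_rot: [3.137, -0.002, 0.367]
force: [-0.5, -0.3, -0.2]
opening: 87.0
grip_force: 0.0
clock: 9.18
position: [554.0, -422.3, 26.9]
tool_rot: [3.142, -0.0, 0.367]
force: [-1.1, 0.8, 2.7]
opening: 55.5
grip_force: 35.0
```

Gripped (opening 55.5 mm, 35 N). Next I'll lift and carry it to above the jamb.

```bash
python3 -m creep '[{"tx":0,"ty":0,"tz":-2,"twist":0,"fingers":0},{"tx":0,"ty":0,"tz":-6,"twist":0,"fingers":0},{"tx":0,"ty":0,"tz":-10,"twist":0,"fingers":0},{"tx":0,"ty":0,"tz":-13,"twist":0,"fingers":0},{"tx":0,"ty":-1.5,"tz":-15,"twist":0,"fingers":0},{"tx":0.9,"ty":-5.4,"tz":-15,"twist":0,"fingers":0},{"tx":1.7,"ty":-10.8,"tz":-15,"twist":0.05,"fingers":0},{"tx":2.6,"ty":-16.2,"tz":-15,"twist":0.1,"fingers":0}]';python3 - <<'E'
from h import *
o=robot.get_obs();yw=o['tool_rot'][2]
ex=np.array([np.cos(yw),np.sin(yw),0]);ey=np.array([np.sin(yw),-np.cos(yw),0])
d=np.array([440,113,0])-o['position'];print(o['position'],yw,o['opening'],'tool',d@ex,d@ey)
E
```

```text
clock: 10.18
position: [519.8, -260.5, 177.3]
tool_rot: [3.141, -0.001, 0.264]
force: [-0.4, -0.1, -0.5]
opening: 56.0
grip_force: 35.0
[ 519.78600591 -260.53869151  177.25358267] 0.2643822534692202 56.04841284120379 tool 20.596759275009674 -381.40888072880045
```

```bash
python3 -m creep '[{"tx":0.3,"ty":-5.2,"tz":0,"twist":0.05,"fingers":0},{"tx":0.6,"ty":-10.5,"tz":0,"twist":0.1,"fingers":0},{"tx":0.9,"ty":-16,"tz":0,"twist":0.15,"fingers":0},{"tx":1.2,"ty":-21.5,"tz":0,"twist":0.19,"fingers":0},{"tx":1.5,"ty":-27,"tz":0,"twist":0.23,"fingers":0},{"tx":1.8,"ty":-32.5,"tz":0,"twist":0.26,"fingers":0},{"tx":2.1,"ty":-36.5,"tz":0,"twist":0.275,"fingers":0},{"tx":2.1,"ty":-38.1,"tz":0,"twist":0.275,"fingers":0}]';python3 -m creep '[{"tx":0,"ty":0,"tz":2,"twist":0,"fingers":0},{"tx":0,"ty":0,"tz":5,"twist":0,"fingers":0},{"tx":0,"ty":0,"tz":6,"twist":0,"fingers":0},{"tx":0,"ty":0,"tz":6,"twist":0,"fingers":0},{"tx":0,"ty":0,"tz":6,"twist":0,"fingers":0}]';python3 - <<'E'
from h import *
cap('wrist','w5.png');o=robot.get_obs();print(o['position'],o['tool_rot'])
im=cv2.imread('pics/w5.png'); cv2.imwrite('pics/w5c.png',cv2.resize(im[170:350,200:440],None,fx=3.3333,fy=3.3333,interpolation=cv2.INTER_CUBIC))
E
```

```text
clock: 11.18
position: [439.5, 113.0, 177.2]
tool_rot: [3.142, -0.001, -0.005]
force: [-0.0, -0.2, -1.2]
opening: 55.8
grip_force: 35.0
clock: 11.8
position: [441.1, 111.1, 117.6]
tool_rot: [-3.142, -0.002, -0.009]
force: [0.1, -1.2, -1.3]
opening: 55.6
grip_force: 35.0
[441.13856196 111.17594824 117.68279962] [-3.14150591e+00 -2.49776877e-03 -8.54217508e-03]
```

View pics/w5c.png

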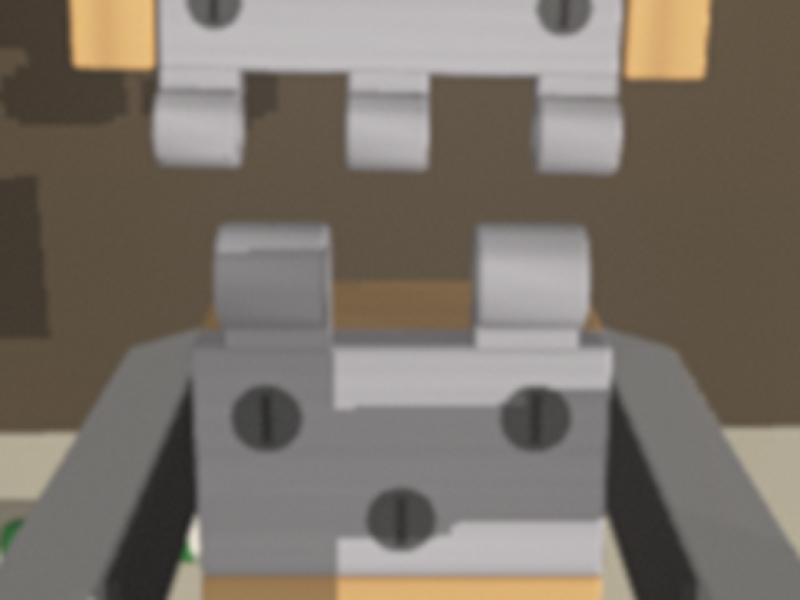

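Crop scale is 3.33 with offset (200,170). The jamb knuckle mids are at x 199, 388 and 579, the front limb at y 168–174, and the plate edge runs (158,70)–(620,79). The door knuckle mids are at x 273 and 532, the front limb at y 224, and the plate edge at y 348. The door looks level in the grip.

```bash
cat > m.py <<'E'
from h import *
from scipy.optimize import least_squares
def fit(f,S,U,lens,z,sgn,off):
    """U: observed (kind, yloc, u, v) ; pose x,y,yaw of hole line at z"""
    E=np.load('pics/'+f+'.npz')['E']
    def limb(P,s):  # extreme in v of 7mm circle about P
        t=np.linspace(0,2*np.pi,180)
        return P[0],P[1],t
    def res(p):
        x,y,w=p[:3];zz=p[3] if len(p)>3 else z; c,s=np.cos(w),np.sin(w);r=[]
        for k,a,b,u,v in U:
            W=lambda a,b,h=0: proj(f,(x+c*a-s*b,y+s*a+c*b,zz+h))
            if k=='p': q=W(a,b); r+=[q[0]-u,q[1]-v]
            elif k=='v': r.append(W(a,b)[1]-v)
            else:
                t=np.linspace(0,2*np.pi,120); vs=[W(7*np.cos(i),b,7*np.sin(i))[1] for i in t]
                r.append((max(vs) if k=='max' else min(vs))-v)
        return r
    return res
E
python3 - <<'E'
from m import *
f='w5.png';q=lambda x,y:(200+x/3.3333,170+y/3.3333)
# u of knuckles measured on the crest: edges at tube top, z+~5 -> use mid top point
def run(U,z,p0):
    r=fit(f,0,U,0,z,0,0); s=least_squares(r,p0); print(s.x.round(4),np.round(s.fun,1)); return s.x
J=[('p',10,40,*q(158,70)),('p',10,-40,*q(620,79))]+[('max',0,b,*q(0,v)) for b,v in((33,168),(0,170),(-33,174))]
D=[('p',10-20,28,*q(195,349)),('p',-10,-28,*q(612,347))]+[('min',0,b,*q(0,v)) for b,v in((16.5,224),(-16.5,225))]
pos=robot.get_obs()['position'];print(pos)
run(J,63.2,[476,113,0]); run(D,pos[2]+6.3,[466,111,0]); run(J,63.2,[476,113,0,63.2]); run(D,124,[466,111,0,124])
for b,x in((33,199),(0,388),(-33,579)): print('jk',onz(f,*q(x,130),69))
for x in(273,532): print('dk',onz(f,*q(x,270),pos[2]+13))
E
```

```text
[441.13856196 111.17594824 117.68279962]
[ 4.744016e+02  1.134149e+02 -2.610000e-02] [ 0.7  0.1 -0.7 -0.  -0.3  0.1 -0.1]
[ 4.664345e+02  1.109286e+02 -5.000000e-03] [-0.4  0.1  0.4  0.4  0.1 -0.4]
[ 4.748057e+02  1.133899e+02 -2.600000e-02  6.536740e+01] [ 0.  -0.  -0.  -0.2 -0.1  0.3  0.1]
[ 4.660550e+02  1.109287e+02 -5.000000e-03  1.227884e+02] [ 0.  -0.1 -0.   0.2  0.2 -0.3]
jk [475.91675018 145.95581017  69.        ]
jk [475.66568038 113.38876564  69.        ]
jk [475.4120206   80.48576564  69.        ]
dk [469.61230047 127.26827689 130.68279962]
dk [469.36507219  94.77167076 130.68279962]
```

```bash
python3 -m creep '[{"tx":0.4,"ty":-0.15,"tz":1,"twist":0.02,"fingers":0},{"tx":0.8,"ty":-0.3,"tz":2,"twist":0.02,"fingers":0},{"tx":0.8,"ty":-0.3,"tz":3,"twist":0.02,"fingers":0},{"tx":0.8,"ty":-0.3,"tz":3.8,"twist":0.02,"fingers":0},{"tx":0.8,"ty":-0.3,"tz":3.8,"twist":0.02,"fingers":0},{"tx":0.8,"ty":-0.3,"tz":3.8,"twist":0.02,"fingers":0},{"tx":0.8,"ty":-0.3,"tz":3.8,"twist":0.02,"fingers":0},{"tx":0.8,"ty":-0.3,"tz":3.8,"twist":0.02,"fingers":0}]';python3 - <<'E'
from h import *
cap('wrist','w6.png');o=robot.get_obs();print(o['position'],o['tool_rot'])
im=cv2.imread('pics/w6.png'); cv2.imwrite('pics/w6c.png',cv2.resize(im[170:350,200:440],None,fx=3.3333,fy=3.3333,interpolation=cv2.INTER_CUBIC))
E
```

```text
clock: 12.85
position: [448.3, 114.3, 78.9]
tool_rot: [-3.141, -0.001, -0.028]
force: [-0.7, 0.0, -1.8]
opening: 55.8
grip_force: 35.0
[448.21794348 114.30322402  78.77240332] [-3.14154309e+00 -7.18170698e-04 -2.81405659e-02]
```

View pics/w6c.png

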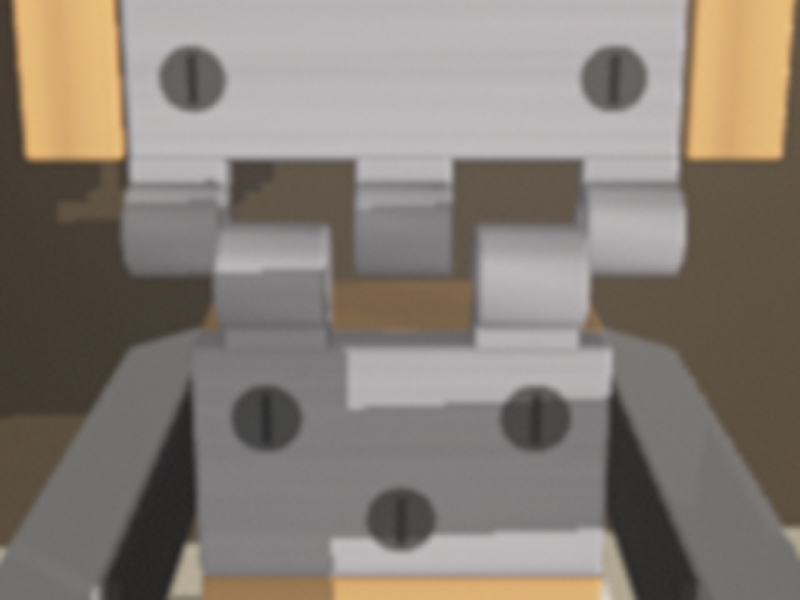

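Now parallel: the jamb plate edge is level at y 159 (x 128–681), the front limbs are at y≈274, and the centre knuckle mid is at 403.5 against the door mid of 402.5.

Run:
```python
from m import *
f='w6.png';q=lambda x,y:(200+x/3.3333,170+y/3.3333)
def run(U,z,p0):
    r=fit(f,0,U,0,z,0,0); s=least_squares(r,p0); print(s.x.round(4),np.round(s.fun,1)); return s.x
J=[('p',10,40,*q(126,159)),('p',10,-40,*q(682,159))]+[('max',0,b,*q(0,v)) for b,v in((33,275),(0,274),(-33,275))]
D=[('p',-10,28,*q(195,349)),('p',-10,-28,*q(612,347))]+[('min',0,b,*q(0,v)) for b,v in((16.5,224),(-16.5,225))]
pos=robot.get_obs()['position'];print(pos)
run(J,63.2,[476,113,0]); run(D,pos[2]+6.3,[466,111,0]); run(J,63.2,[476,113,0,63.2]); run(D,86,[466,111,0,86])
```

```text
[448.21794348 114.30322402  78.77240332]
[ 4.745259e+02  1.134844e+02 -2.720000e-02] [ 1.3  0.4 -1.3  0.4 -0.4 -0.1 -0.4]
[ 4.735630e+02  1.136444e+02 -2.450000e-02] [-0.4  0.1  0.4  0.4  0.1 -0.4]
[ 4.752878e+02  1.134718e+02 -2.720000e-02  6.604960e+01] [-0.   0.1  0.   0.1 -0.2  0.1 -0.2]
[ 4.732212e+02  1.136512e+02 -2.450000e-02  8.400180e+01] [ 0.  -0.1 -0.   0.2  0.2 -0.3]
```

```bash
python3 -m creep '[{"tx":0.14,"ty":0,"tz":0,"twist":0,"fingers":0},{"tx":0.14,"ty":0,"tz":0.3,"twist":0,"fingers":0},{"tx":0.14,"ty":0,"tz":0.7,"twist":0,"fingers":0},{"tx":0.14,"ty":0,"tz":1.1,"twist":0,"fingers":0},{"tx":0.14,"ty":0,"tz":1.5,"twist":0,"fingers":0},{"tx":0.14,"ty":0,"tz":1.8,"twist":0,"fingers":0},{"tx":0.14,"ty":0,"tz":2.1,"twist":0,"fingers":0},{"tx":0.14,"ty":0,"tz":2.1,"twist":0,"fingers":0}]';python3 -m creep '[{"tx":0,"ty":0,"tz":0,"twist":0,"fingers":0},{"tx":0,"ty":0,"tz":0,"twist":0,"fingers":0},{"tx":0,"ty":0,"tz":0,"twist":0,"fingers":0},{"tx":0,"ty":0,"tz":0,"twist":0,"fingers":0}]';python3 - <<'E'
from h import *
cap('wrist','w7.png');o=robot.get_obs();print(o['position'],o['tool_rot'],o['force'])
im=cv2.imread('pics/w7.png'); cv2.imwrite('pics/w7c.png',cv2.resize(im[170:350,200:440],None,fx=3.3333,fy=3.3333,interpolation=cv2.INTER_CUBIC))
E
```

```text
clock: 13.9
position: [449.2, 114.2, 57.2]
tool_rot: [3.142, 0.001, -0.028]
force: [0.8, 0.7, -1.4]
opening: 55.8
grip_force: 35.0
clock: 14.4
position: [449.4, 114.2, 57.5]
tool_rot: [-3.142, -0.0, -0.028]
force: [0.2, 0.2, -1.5]
opening: 55.3
grip_force: 35.0
[449.40625507 114.23635554  57.50488868] [-3.14157523e+00 -1.33489238e-04 -2.82282835e-02] [ 0.45796041  0.28294942 -1.1736652 ]
```

View pics/w7c.png

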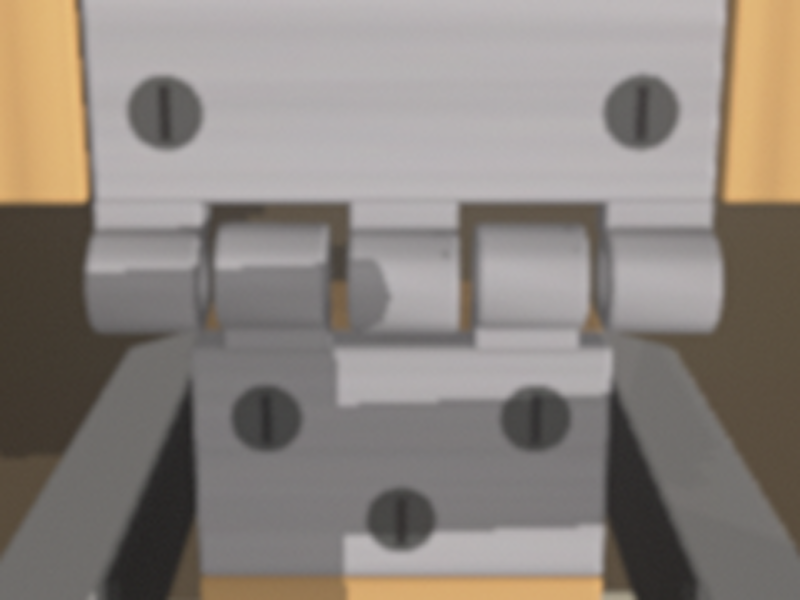

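Knuckles are interleaved with gaps on both sides and no contact force. The outer widths give the same scale: jamb 85–722 px over 80 mm, door 215–590 px over 47 mm. I'll check x and z numerically.

Run:
```python
from m import *
f='w7.png';q=lambda x,y:(200+x/3.3333,170+y/3.3333)
def run(U,z,p0):
    r=fit(f,0,U,0,z,0,0); s=least_squares(r,p0); print(s.x.round(4),np.round(s.fun,1)); return s.x
J=[('p',10,40,*q(92,201)),('p',10,-40,*q(717,201))]+[('max',0,b,*q(0,v)) for b,v in((33,333),(0,332),(-33,333))]
D=[('p',-10,28,*q(195,349)),('p',-10,-28,*q(612,347))]+[('min',0,b,*q(0,v)) for b,v in((16.5,224),(-16.5,225))]
z=robot.get_obs()['position'][2]+6.3; print(z)
run(J,63.2,[476,113,0]); run(D,z,[466,111,0]); run(J,63.2,[476,113,0,63.2]); run(D,z,[466,111,0,z])
J2=J+[('min',0,b,*q(0,v)) for b,v in((33,228),(0,228),(-33,228))]; run(J2,63.2,[476,113,0])
run(J2,63.2,[476,113,0,63.2])
```

```text
63.804888678674914
[ 4.745200e+02  1.134524e+02 -2.710000e-02] [ 1.3  0.8 -1.3  0.8 -0.7 -0.4 -0.7]
[ 4.747264e+02  1.135924e+02 -2.450000e-02] [-0.4  0.1  0.4  0.4  0.1 -0.4]
[ 4.752941e+02  1.134398e+02 -2.720000e-02  6.568670e+01] [-0.2  0.5  0.2  0.5 -0.4 -0.1 -0.4]
[ 4.743713e+02  1.135994e+02 -2.450000e-02  6.269520e+01] [ 0.  -0.1 -0.   0.2  0.2 -0.3]
[ 4.743237e+02  1.134576e+02 -2.720000e-02] [ 1.3  1.3 -1.3  1.3 -0.3 -0.  -0.3 -0.7 -0.7 -0.7]
[ 4.749838e+02  1.134472e+02 -2.720000e-02  6.541870e+01] [-0.   1.1  0.   1.   0.   0.3  0.  -0.8 -0.8 -0.8]
```

```bash
python3 -m creep '[{"tx":0,"ty":0,"tz":-0.05,"twist":0,"fingers":0},{"tx":0,"ty":0,"tz":-0.05,"twist":0,"fingers":0},{"tx":0,"ty":0,"tz":-0.05,"twist":0,"fingers":0},{"tx":0,"ty":0,"tz":-0.05,"twist":0,"fingers":0},{"tx":0,"ty":0,"tz":-0.05,"twist":0,"fingers":0},{"tx":0,"ty":0,"tz":-0.05,"twist":0,"fingers":0}]'; python3 -c "
from rig import robot
print(robot.finish_job())"
```

```text
clock: 15.2
position: [449.4, 114.2, 57.9]
tool_rot: [-3.142, 0.0, -0.028]
force: [-0.0, -0.2, -1.7]
opening: 55.5
grip_force: 35.0
the job is handed in; nothing more can be done
None
```

I pressed the jamb leaf to its stop and handed the job in at 15.2 s, with the door leaf held level in the gripper and its knuckles in the two gaps. No contact force showed, and the pin holes line up to within about 1 mm in x and y; in height, two of three checks agreed to within about 1.5 mm, but one camera reading suggested about 2.5 mm. No pass or fail result was returned.

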